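# Seat the swing-out rotor on the centrifuge's tapered spindle

### The job

Fit the rotor to the centrifuge: set it gently over the tapered spindle and turn it until it drops fully home on the drive pin. Then check that it runs free: with the rotor home, turn its red-tipped arm to the front of the machine, rock it about thirty degrees or more to one side and bring it back, leaving the red arm pointing to the front, ready for its buckets. Do not drop the rotor onto the spindle or knock the buckets or the pen about.

Things in the scene. Friction and masses are not known exactly. Their poses are not given: they have to be found in the camera images.
- centrifuge: White bench centrifuge, fixed, 250 mm wide, deck 150 mm above the bench, lid open behind. Origin on the spindle's axis at bench height. Own x points to its back; its front (sloped grey control panel, 125 to 190 mm from the axis) is towards its own -x. Bowl 210 mm wide inside, floor 98 mm, rim 150 mm above the bench. The lid leans back from 128 mm behind the axis, up to z = 385 mm.
- spindle_seat (a point): Point on the upright axis of the drive spindle, 112 mm above the bench: where the underside of the rotor's hub lies when the rotor is fully home. The steel spindle is a cone, 26 mm wide 8 mm above this point, tapering to 9 mm at its blunt tip 36.5 mm above it. It turns without end, but drags a little (0.11 N m).
- spindle_pin (a point): Point on the spindle's axis level with the top of its brass cross pin, 5 mm above spindle_seat. The pin, 5 mm thick and 42 mm long, sticks out both sides of the cone's foot; its direction is different each time and is not given. The spindle's drag keeps pin and spindle still while a rotor resting on the pin is turned under its own weight; pressing down hard drags them round too.
- rotor: The loose rotor, an aluminium cross of four equal arms at right angles, 156 mm across, about 0.45 kg, standing on its hub on the bench. Origin at the centre of the hub's underside, x along the red-tipped arm, z up. Arms: undersides 16 mm, tops 32 to 33 mm above the origin, 15 mm wide (19 mm over the last 20 mm), ending 78 mm from the axis.
- rotor_knob (a point): Centre of the black ribbed knob on top of the rotor, on its axis, 55 mm above the hub's underside: a cylinder 28 mm wide, from 17 mm below this point to 15 mm above it, to be grasped from above. Axes as rotor.
- rotor_foot (a point): Centre of the underside of the rotor's hub (48 mm wide). In the hub is a tapered hole to match the spindle, 28 mm wide at the mouth; under it four slots, 8 mm wide and deep, in line with the arms. Until two slots lie over the cross pin the hub rests on the pin, 5 mm too high; in line (within 5 degrees) it drops home by its own weight, then turns together with the spindle.
- rotor_mark (a point): Point on the rotor's red-tipped arm (the only red one), 70 mm from the axis and 24 mm above the hub's underside, half-way up the arm.
- bucket0_mid (a point): Bystander: centre of one of four loose aluminium rotor buckets with blue inserts, 45 mm wide (53 over the lugs), 66 mm tall, standing on the bench beyond the rotor. Not to be disturbed.
- bucket1_mid (a point): Bystander: centre of one of four loose aluminium rotor buckets with blue inserts, 45 mm wide (53 over the lugs), 66 mm tall, standing on the bench beyond the rotor. Not to be disturbed.
- bucket2_mid (a point): Bystander: centre of one of four loose aluminium rotor buckets with blue inserts, 45 mm wide (53 over the lugs), 66 mm tall, standing on the bench beyond the rotor. Not to be disturbed.
- bucket3_mid (a point): Bystander: centre of one of four loose aluminium rotor buckets with blue inserts, 45 mm wide (53 over the lugs), 66 mm tall, standing on the bench beyond the rotor. Not to be disturbed.
- pen_mid (a point): Bystander: middle of a black marker lying on the bench, 116 mm long. Not to be disturbed.

How it is judged:
By the outcome, as a careful person would: the job done as asked, in the order asked, and still so for the second after the job is handed in, with the robot touching nothing.
It also fails if it takes over 56 s, if anything falls off the work surface, if the arm or the gripper's body presses on something with over 40 N, if the wrist force passes 120 N, or if a joint passes its speed limit or range.

### The arm

A 6-joint arm with a two-finger parallel gripper is mounted at the origin on the work surface; the furniture and walls round the work are solid. World frame = base frame: x ahead of the robot, y to its left, z up, the work surface at z = 0. Lengths are in m, angles in rad, forces in N, time in s.
With the tool pointing down it reaches from about 0.35 to 0.975 m from the base axis. Payload 4.9 kg.
Tool frame: the origin (TCP) lies midway between the tips of the shut fingers; the grasp point (between the pads) lies 19 mm behind it; z points along the fingers, y is the line along which they close (so a half turn about z gives the same grasp; the last joint's range is limited). The gripper opens to 85 mm and grips with 20 to 120 N. Pads are 22 mm wide; open, the fingers measure 114 mm over their backs; the gripper's body (76 mm by 85 mm) begins 54 mm behind the grasp point. The pads swing forward as they close: fully open they stand 13 mm farther back than shut.
Start: joints at [1.095, 0.053, 1.613, -0, 1.476, -0.119], TCP at [0.218, 0.586, 0.231] pointing down, gripper open.
Joint ranges: [-3.01, 3.01], [-1.01, 2.22], [0.06, 2.58], [-1.02, 4.17], [0.09, 2.62], [-3.14, 3.14]. Speed limits (rad/s): [2.57, 2.57, 3.14, 3.14, 3.14, 3.14].

### API

Orientations are given as a unit quaternion [w, x, y, z].
In Python, from plant import * gives the robot as it stands.
- The arm moves only by the tool jog_arm, never from a script. Its argument "targets" is a list of rows, each a list of 3 entries, a list of its own where there are three numbers: the shift along the tool's x, y, z in units of 25 mm (1.0 is 25 mm), then the turn, a rotation vector about the tool's x, y, z in units of 8 degrees (1.0 is 8 degrees), then the opening in per cent of the stroke, from 0 (shut) to 100 (fully open). A call has 1 to 8 rows; each row is the pose to reach, as a shift and turn from the pose commanded when the call began, along the tool's axes at that moment; what a row does not reach only later rows make up. A row lasts 1/8 s, in which the tool goes at most 62.5 mm and 10.7 degrees, less where a joint would pass 70% of its speed; a pose out of reach is approached as far as the arm can. A call with a gripper value outside its range is refused whole. The fingers move at their own pace and stop on an object; the grip force is fixed at half the most. Time passes only in rows, so rows that repeat a pose let the fingers close. It gives the time, the measured TCP pose, the force, the opening and the grip force at its end, in the units of the state.
- state(): the state, without advancing time (a new reading comes with each control period).
- grab_frame(name): name is "scene" or "top" or "wrist"; returns (picture, depth): 384x512x3 uint8, red, green, blue; 384x512 float32, m along the optical axis (not along the pixel's ray), 0 where there is no reading.
- camera_params(name): a dict with "fovy" (degrees; the focal length in pixels is half the picture's height over the tangent of half this angle, whatever the lens; pixels are square), "cx", "cy" (the principal point, pixels), "rvec" (rotation vector, rad) and "tvec" (3), from world to camera coordinates, as OpenCV has them; the wrist camera has in their place "hand_eye" (4x4, takes a point from camera to tool coordinates, whose origin is the TCP and whose axes are the flange's). Camera axes: x right, y down, z forward; pixel columns grow to the right and rows downward; lengths in m; the calibration is good to about 2 mm. The wrist camera is an equidistant fisheye: a pixel r from the principal point sees the ray r / f radians off the axis. A picture is of the moment at which its call begins: read the wrist's pose just before it. camera_params takes no time and is no camera call.
- job_done(): hands the job in; it is judged then, once.
The state is a dict: "time": time; "joint_pos": joint angles; "joint_vel": joint speeds; "joint_efforts": joint torques, N m; "tool_pos": TCP position; "tool_rot": TCP orientation; "contact_force": force on the tool from outside, world axes, zero at the start; "ft_torque": the same for the moment, N m; "gripper_width": opening from 0.0 (shut) to 1.0 (fully open); "grasp_force": force on a finger pad.
Only numpy, scipy, OpenCV 4.12 (cv2) and the standard library are available. Lean on these libraries where they do the work, as an engineer would, in place of code of your own. Each camera call takes 0.05 s, during which the arm holds its last target. There are 200 camera calls.

## Working session

There is one attempt and no reset: what is moved stays moved. The work goes in short steps, Python scripts to look and compute and a tool call to move; the robot and the scene stay as the last step left them, time stands still between calls to the robot, and variables do not carry over. Pictures are saved under pics/ and viewed, at most 10 in all, crops included, and the job is handed in when it is done.

Besides the shell and the picture viewer there is one more tool, called after "Call:" as name([rows], argument=value, ...), one row to a line, values as JSON. jog_arm: Moves the arm, as the interface text tells. Its arguments: {"type":"object","properties":{"targets":{"type":"array"}},"required":["targets"]}

```bash
mkdir -p pics; ls
cat > h.py <<'E'
from plant import *
import numpy as np, cv2
from scipy.spatial.transform import Rotation as R
def pose(s=None):
    s=s or state(); q=s["tool_rot"]; return np.array(s["tool_pos"]), R.from_quat([q[1],q[2],q[3],q[0]])
def f_of(c): return 192/np.tan(np.radians(c["fovy"])/2)
def pix2w(name,u,v,d,P=None):
    c=camera_params(name);f=f_of(c)
    x=(np.asarray(u)-c["cx"])/f;y=(np.asarray(v)-c["cy"])/f
    if name=="wrist":
        r=np.hypot(x,y)+1e-9;k=np.tan(r)/r;x,y=x*k,y*k
    p=np.stack([x*d,y*d,d+0*x],-1)
    if name=="wrist":
        H=np.array(c["hand_eye"]);p=p@H[:3,:3].T+H[:3,3];t,r=P
        return p@r.as_matrix().T+t
    Rm=cv2.Rodrigues(np.array(c["rvec"],float))[0]
    return (p-np.array(c["tvec"]))@Rm
def w2pix(name,p,P=None):
    c=camera_params(name);f=f_of(c)
    if name=="wrist":
        H=np.array(c["hand_eye"]);q=P[1].inv().apply(np.array(p)-P[0]);q=H[:3,:3].T@(q-H[:3,3])
        r=np.hypot(q[0],q[1]);k=np.arctan2(r,q[2])/(r+1e-9);return np.array([c["cx"]+f*k*q[0],c["cy"]+f*k*q[1]])
    q=cv2.Rodrigues(np.array(c["rvec"],float))[0]@np.array(p)+np.array(c["tvec"])
    return np.array([c["cx"],c["cy"]])+f*q[:2]/q[2]
def shot(name,tag):
    P=pose();im,d=grab_frame(name)
    cv2.imwrite(f"pics/{tag}.png",im[:,:,::-1]);np.savez(f"{tag}.npz",im=im,d=d,t=P[0],q=P[1].as_quat())
    return im,d,P
def load(tag):
    z=np.load(f"{tag}.npz");return z["im"],z["d"],(z["t"],R.from_quat(z["q"]))
E
python3 - <<'E'
from h import *
a=[shot(n,n+"0")[0] for n in("scene","top","wrist")]
for n in("scene","top","wrist"):print(n,camera_params(n))
s=state();print(s)
E
```

```text
pics
scene {'fovy': 44.815413663139665, 'cx': 260.1692365569914, 'cy': 190.76421557188797, 'rvec': array([ 1.11733503, -1.99401885,  1.30347182]), 'tvec': array([0.31474288, 0.26983807, 0.71798214])}
top {'fovy': 47.129332325963304, 'cx': 252.62871545425924, 'cy': 191.4320801738192, 'rvec': array([ 2.15271417, -2.09341273,  0.20944518]), 'tvec': array([0.03109191, 0.50794004, 1.1996169 ])}
wrist {'fovy': 65.70646984690485, 'cx': 259.2139029803831, 'cy': 191.37004790335146, 'hand_eye': array([[-1.31209620e-05, -9.59002998e-01, -2.83395925e-01,
         7.24175058e-02],
       [ 9.99999516e-01, -2.91513946e-04,  9.40175100e-04,
        -3.95298938e-04],
       [-9.84244604e-04, -2.83395776e-01,  9.59002537e-01,
        -1.42745151e-01],
       [ 0.00000000e+00,  0.00000000e+00,  0.00000000e+00,
         1.00000000e+00]])}
{'time': 0.15, 'joint_pos': array([ 1.09501326e+00,  5.32481917e-02,  1.61399400e+00, -8.93067966e-06,
        1.47601250e+00, -1.19001851e-01]), 'joint_vel': array([-0.00119358, -0.0013076 , -0.00431558,  0.00135389,  0.00240331,
       -0.00098365]), 'joint_efforts': array([ 6.44574902e-04, -3.94238949e+01, -3.70723808e+01, -1.17627760e-04,
        4.61187898e-03, -2.51518298e-05]), 'tool_pos': array([0.21806134, 0.58519526, 0.23030959]), 'tool_rot': array([-2.39261477e-04,  1.77445473e-01,  9.84130283e-01, -7.95840860e-04]), 'contact_force': array([0.67337389, 0.91561817, 0.13270871]), 'ft_torque': array([-0.02661819,  0.06895512, -0.00446224]), 'grasp_force': 0.0, 'gripper_width': 0.9991780985443122}
```

Run:
```python
import cv2,numpy as np
a=[cv2.imread(f"pics/{n}0.png") for n in("scene","top","wrist")]
c=np.zeros((600,800,3),np.uint8)
for i,x in enumerate(a):
    y=cv2.resize(x,(400,300),interpolation=cv2.INTER_AREA);c[(i//2)*300:(i//2)*300+300,(i%2)*400:(i%2)*400+400]=y
cv2.imwrite("pics/m0.png",c)
```

```text
(no output)
```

View pics/m0.png

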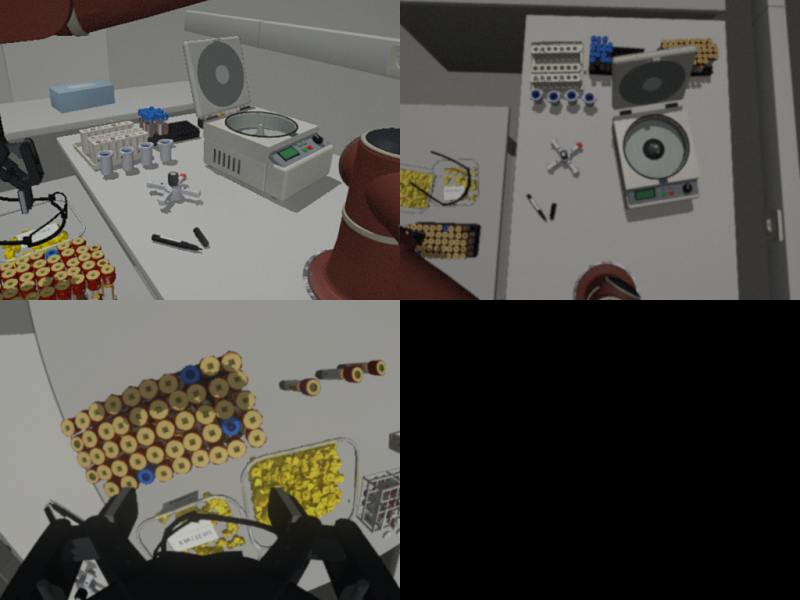

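The overview shows the rotor at about top pixel (211,198) with its red tip at about (228,187), and the spindle at about (326,191). Next I'll enlarge crops of these areas.

Run:
```python
from h import *
im,d,P=load("top0")
a=cv2.resize(im[155:245,165:285],(400,300),interpolation=cv2.INTER_CUBIC)
b=cv2.resize(im[140:275,265:385],(400,450)) 
c=np.zeros((450,800,3),np.uint8);c[:300,:400]=a;c[:,400:]=b
cv2.imwrite("pics/m1.png",c[:,:,::-1])
for u,v in((211,198),(326,191),(228,187),(326,160)):
    print(u,v,d[v,u],pix2w("top",u,v,d[v,u]))
```

```text
211 198 1.2187032 [0.48027799 0.16002942 0.0732464 ]
326 191 1.1554831 [ 0.49556698 -0.1469764   0.14140943]
228 187 1.2627412 [0.52019096 0.11620484 0.03624027]
326 160 1.2109773 [ 0.5901205  -0.15396035  0.10323017]
```

View pics/m1.png

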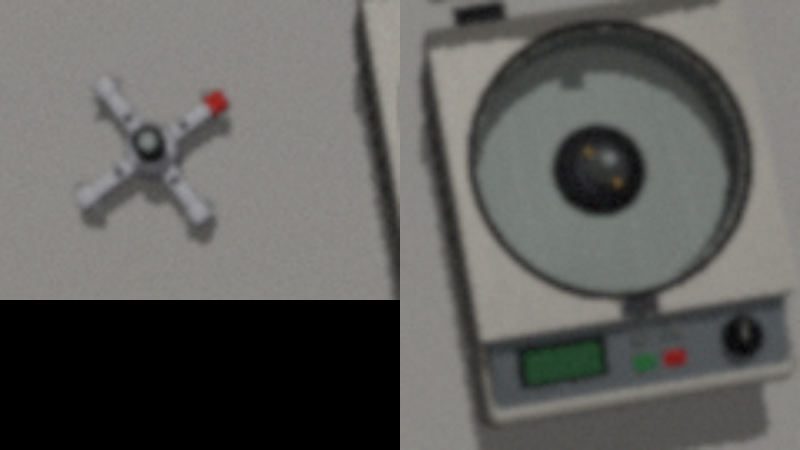

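The enlarged crops put the knob top at top pixel (209.7,197.9), the pin ends at (321.4,185.3) and (330.4,194.9), and the red tip at (229.5,185.6). Next I'll calculate the world positions.

```bash
cat >> h.py <<'E'
def onplane(name,u,v,z,P=None):
    a=pix2w(name,u,v,.1,P);b=pix2w(name,u,v,.3,P);return a+(b-a)*(z-a[2])/(b[2]-a[2])
def yaw(a,b): return np.degrees(np.arctan2(b[1]-a[1],b[0]-a[0]))
E
python3 - <<'E'
from h import *
im,d,P=load("top0")
A=lambda x,y:(165+x*.3,155+y*.3); B=lambda x,y:(265+(x-400)*.3,140+y*.3)
print("knob",onplane("top",*A(149,143),.070))
t=[onplane("top",*A(*q),.033) for q in((215,102),(88,198),(105,85),(203,217))]
print(t,"mid",np.mean(t,0),"yaw red",yaw(t[1],t[0]),yaw(t[3],t[2]), np.linalg.norm(t[0]-t[1]))
p=[onplane("top",*B(*q),.117) for q in((588,151),(618,183))]
print("pins",p,np.mean(p,0),yaw(*p),np.linalg.norm(p[0]-p[1]))
# rim circle & panel front
print("rim c",onplane("top",*B(610,158),.15))
f=[onplane("top",*B(*q),.15) for q in((484,343),(785,292))]
print("panel edge yaw",yaw(*f),f)
# depth clouds
v,u=np.mgrid[0:384,0:512];w=pix2w("top",u,v,d)
m=(w[...,2]>.062)&(w[...,2]<.08)&(np.hypot(w[...,0]-.48,w[...,1]-.16)<.03)&(d>0);print("knobcloud",m.sum(),w[m].mean(0))
m=(w[...,2]>.125)&(w[...,2]<.16)&(np.hypot(w[...,0]-.5,w[...,1]+.147)<.03)&(d>0);print("spcloud",m.sum(),w[m].mean(0),w[m][:,2].max())
m=(w[...,2]>.105)&(w[...,2]<.16)&(np.hypot(w[...,0]-.5,w[...,1]+.147)<.2)&(np.hypot(w[...,0]-.5,w[...,1]+.147)>.11)&(abs(w[...,2]-.15)<.006)
print("deck",m.sum(),np.median(w[m],0)); print("deck rect",cv2.minAreaRect((w[m][:,:2]*1000).astype(np.float32)))
s=state();t,r=pose();print(t,r.as_matrix().round(3))
E
```

```text
knob [0.48102699 0.16394847 0.07      ]
[array([0.52508101, 0.11222441, 0.033     ]), array([0.43849915, 0.21723105, 0.033     ]), array([0.53734522, 0.20783155, 0.033     ]), array([0.42498678, 0.11871008, 0.033     ])] mid [0.48147804 0.16399927 0.033     ] yaw red -50.49315872855222 38.42106136305763 0.13609854091695983
pins [array([ 0.51570503, -0.13888315,  0.117     ]), array([ 0.49013927, -0.16293014,  0.117     ])] [ 0.50292215 -0.15090665  0.117     ] -136.75342648414033 0.03509795100408658
rim c [ 0.50357557 -0.15076099  0.15      ]
panel edge yaw -78.86319824522486 [array([ 0.35658962, -0.0536804 ,  0.15      ]), array([ 0.40213579, -0.28504444,  0.15      ])]
knobcloud 86 [0.48293605 0.16653752 0.07021137]
spcloud 65 [ 0.50154318 -0.14670929  0.13877745] 0.15119368676377773
deck 3560 [ 0.52569254 -0.15660547  0.15103435]
deck rect ((512.0841064453125, -148.17080688476562), (265.38238525390625, 251.91783142089844), 10.83773422241211)
[0.21806134 0.58519526 0.23030959] [[-0.937  0.349 -0.001]
 [ 0.349  0.937 -0.001]
 [ 0.    -0.002 -1.   ]]
```

Measured: rotor at (0.481,0.164) with red yaw −51°, spindle axis at (0.503,−0.151), pin line at 43°, and the front at 191°. I'll move above the rotor.

Call:
jog_arm([
  [[-15.8,-12.1,0],[0,0,-1.75],100],
  [[-15.8,-12.1,0],[0,0,-1.75],100],
  [[-15.8,-12.1,0],[0,0,-1.75],100],
  [[-15.8,-12.1,0],[0,0,-1.75],100],
  [[-15.8,-12.1,0],[0,0,-1.75],100],
  [[-15.8,-12.1,2],[0,0,-1.75],100],
  [[-15.8,-12.1,2],[0,0,-1.75],100],
  [[-15.8,-12.1,2],[0,0,-1.75],100],
])

```text
time: 1.15
tool_pos: [0.4808, 0.1665, 0.1821]
tool_rot: [0.0, 0.056, 0.998, 0.0]
contact_force: [1.0, -0.4, -0.1]
gripper_width: 0.997
grasp_force: 0.0
```

Call:
jog_arm([
  [[0,0,0],[0,0,0],100],
  [[0,0,0],[0,0,0],100],
])

```text
time: 1.4
tool_pos: [0.48, 0.1683, 0.1824]
tool_rot: [-0.0, 0.057, 0.998, 0.0]
contact_force: [0.2, 0.6, 1.0]
gripper_width: 1.002
grasp_force: 0.0
```

Run:
```python
from h import *
im,d,P=shot("wrist","w1");print(P[0],P[1].as_matrix().round(3),state()["joint_pos"].round(2))
print(w2pix("wrist",[.4815,.164,.07],P))
cv2.imwrite("pics/w1b.png",cv2.resize(im,(800,600),interpolation=cv2.INTER_CUBIC)[:,:,::-1])
```

```text
[0.47998682 0.16833883 0.18242256] [[-0.994  0.113 -0.001]
 [ 0.113  0.994  0.   ]
 [ 0.001  0.    -1.   ]] [ 0.19 -0.2   1.93  0.    1.41 -1.27]
[254.61466792 190.41139653]
```

View pics/w1b.png

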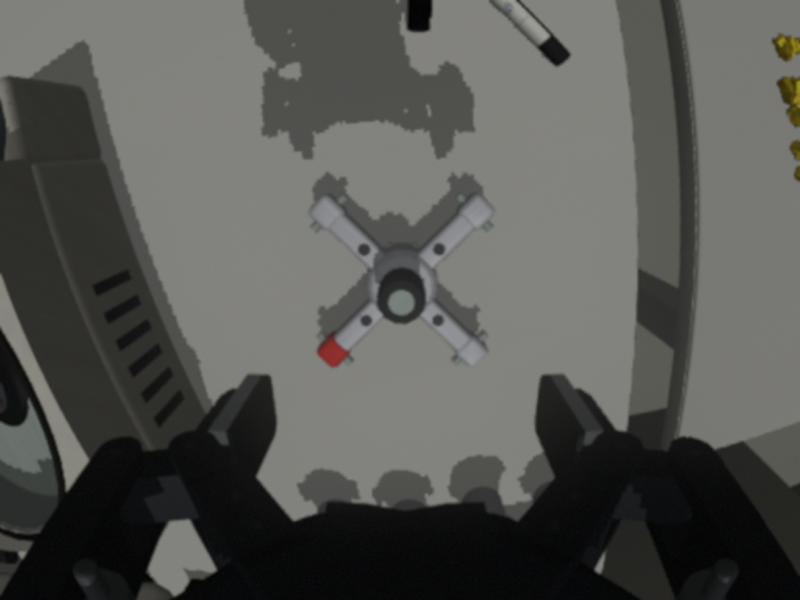

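The wrist view shows the knob top disk at (401,301), the red tip at (333,351), and the other tips at (477,210), (326,212) and (471,348), all in the 800-wide picture.

Run:
```python
from h import *
im,d,P=load("w1");k=.64
A=lambda x,y:((x+.5)*k-.5,(y+.5)*k-.5)
print("knob@.07",onplane("wrist",*A(401,301),.07,P))
u,v=map(int,np.round(A(401,301)));print("depth pt",pix2w("wrist",u,v,d[v,u],P))
t=[onplane("wrist",*A(*q),.028,P) for q in((333,351),(477,210),(326,212),(471,348))]
print(np.mean(t,0),yaw(t[1],t[0]),yaw(t[3],t[2]),np.linalg.norm(t[0]-t[1]),np.linalg.norm(t[2]-t[3]))
# triangulate knob top: top cam ray and wrist ray
def ray(n,u,v,P=None):
    a=pix2w(n,u,v,.1,P);b=pix2w(n,u,v,.3,P);return a,(b-a)/np.linalg.norm(b-a)
rs=[ray("top",209.7,197.9),ray("wrist",*A(401,301),P)]
M=sum(np.eye(3)-np.outer(q,q) for _,q in rs);y=sum((np.eye(3)-np.outer(q,q))@a for a,q in rs)
X=np.linalg.solve(M,y);print("tri",X)
v,u=np.mgrid[0:384,0:512];w=pix2w("wrist",u,v,d,P)
m=(w[...,2]>.064)&(w[...,2]<.08)&(np.hypot(w[...,0]-.48,w[...,1]-.165)<.025)&(d>0);print("cloud",m.sum(),np.median(w[m],0),cv2.minEnclosingCircle((w[m][:,:2]*1000).astype(np.float32)))
for c in([.481,.165,.053],):print("tool shift units",P[1].inv().apply(np.array(c)-P[0])/.025)
```

```text
knob@.07 [0.48358611 0.16541866 0.07      ]
depth pt [0.48319094 0.1650474  0.06973289]
[0.48355221 0.16550276 0.028     ] -51.22039458596053 -140.64765147669274 0.13731882719262944 0.13504341887129823
tri [0.48164505 0.16462876 0.07273354]
cloud 760 [0.48262962 0.16574531 0.07019216] ((483.92431640625, 165.55516052246094), 14.631109237670898)
tool shift units [-0.0589867  -0.12954402  5.17682702]
```

Call:
jog_arm([
  [[-0.14,-0.1,1.5],[0,0,0],100],
  [[-0.14,-0.1,3],[0,0,0],100],
  [[-0.14,-0.1,4],[0,0,0],100],
  [[-0.14,-0.1,5],[0,0,0],100],
  [[-0.14,-0.1,5.4],[0,0,0],100],
  [[-0.14,-0.1,5.6],[0,0,0],100],
  [[-0.14,-0.1,5.6],[0,0,0],100],
  [[-0.14,-0.1,5.6],[0,0,0],100],
])

```text
time: 2.45
tool_pos: [0.4842, 0.1657, 0.0437]
tool_rot: [0.001, 0.056, 0.998, 0.0]
contact_force: [-0.1, 0.5, 0.5]
gripper_width: 0.998
grasp_force: 0.0
```

Call:
jog_arm([
  [[0,0,0.1],[0,0,0],60],
  [[0,0,0.1],[0,0,0],40],
  [[0,0,0.1],[0,0,0],20],
  [[0,0,0.1],[0,0,0],10],
  [[0,0,0.1],[0,0,0],10],
  [[0,0,0.1],[0,0,0],10],
  [[0,0,0.1],[0,0,0],10],
  [[0,0,0.1],[0,0,0],10],
])

```text
time: 3.45
tool_pos: [0.4837, 0.1655, 0.0404]
tool_rot: [0.0, 0.056, 0.998, 0.0]
contact_force: [0.3, -0.2, 3.3]
gripper_width: 0.31
grasp_force: 59.1
```

Call:
jog_arm([
  [[0,0,-0.5],[0,0,0],10],
  [[0,0,-1.5],[0,0,0],10],
  [[0,0,-3],[0,0,0],10],
  [[0,0,-4.5],[0,0,0],10],
  [[0,0,-6],[0,0,0],10],
  [[0,0,-7.5],[0,0,0],10],
  [[0,0,-8],[0,0,0],10],
  [[0,0,-8],[0,0,0],10],
])

```text
time: 4.45
tool_pos: [0.4831, 0.1654, 0.2396]
tool_rot: [-0.0, 0.056, 0.998, -0.0]
contact_force: [-0.3, 0.1, -6.3]
gripper_width: 0.31
grasp_force: 59.6
```

Run:
```python
from h import *
s=state();P=pose(s);print(P[0],P[1].as_matrix().round(4),s["contact_force"],s["gripper_width"],s["joint_pos"].round(2))
print(P[1].inv().apply(np.array([.503,-.151,.245])-P[0])/.025)
```

```text
[0.48306021 0.16543497 0.23964559] [[-9.937e-01  1.122e-01 -5.000e-04]
 [ 1.122e-01  9.937e-01 -0.000e+00]
 [ 5.000e-04 -1.000e-04 -1.000e+00]] [-0.27244326  0.07367359 -6.33042163] 0.31030141394007826 [ 0.18 -0.23  1.86  0.    1.51 -1.27]
[ -2.21280784 -12.48797351  -0.21393516]
```

Call:
jog_arm([
  [[-0.3,-1.3,-0.2],[0,0,0],10],
  [[-0.7,-3.6,-0.2],[0,0,0],10],
  [[-1,-6,-0.2],[0,0,0],10],
  [[-1.4,-8.4,-0.2],[0,0,0],10],
  [[-1.8,-10.8,-0.2],[0,0,0],10],
  [[-2.2,-13.2,-0.2],[0,0,0],10],
  [[-2.5,-15.4,-0.2],[0,0,0],10],
  [[-2.66,-16.4,-0.2],[0,0,0],10],
])

```text
time: 5.45
tool_pos: [0.5018, -0.2514, 0.2416]
tool_rot: [-0.002, 0.058, 0.998, 0.001]
contact_force: [-0.1, 0.9, -5.9]
gripper_width: 0.308
grasp_force: 60.6
```

Call:
jog_arm([
  [[0,0,0],[0,0,1.3],10],
  [[0,0,0],[0,0,2.6],10],
  [[0,0,0],[0,0,3.9],10],
  [[0,0,0],[0,0,5.2],10],
  [[0,0,0],[0,0,6.5],10],
  [[0,0,0],[0,0,7.8],10],
  [[0,0,0],[0,0,9.1],10],
  [[0,0,0],[0,0,10.2],10],
])

```text
time: 6.45
tool_pos: [0.5027, -0.2481, 0.2424]
tool_rot: [-0.002, 0.696, 0.718, -0.0]
contact_force: [-0.1, -0.3, -5.7]
gripper_width: 0.307
grasp_force: 60.6
```

Call:
jog_arm([
  [[0,0,0],[0,0,0.5],10],
  [[0,0,0],[0,0,0.5],10],
  [[0,0,0],[0,0,0.5],10],
])

```text
time: 6.82
tool_pos: [0.5031, -0.2488, 0.2438]
tool_rot: [-0.001, 0.719, 0.695, -0.0]
contact_force: [0.5, 0.3, -5.6]
gripper_width: 0.308
grasp_force: 60.6
```

Run:
```python
from h import *
im,d,P=shot("wrist","w2");print(P[0],P[1].as_matrix().round(3),state()["joint_pos"].round(2))
print(w2pix("wrist",[.503,-.151,.117],P))
cv2.imwrite("pics/w2b.png",cv2.resize(im,(800,600),interpolation=cv2.INTER_CUBIC)[:,:,::-1])
```

```text
[ 0.50305718 -0.24877982  0.2438038 ] [[ 0.034  0.999 -0.002]
 [ 0.999 -0.034  0.001]
 [ 0.001 -0.002 -1.   ]] [-0.59 -0.11  1.75  0.    1.5  -0.56]
[256.05950371  77.92136825]
```

View pics/w2b.png

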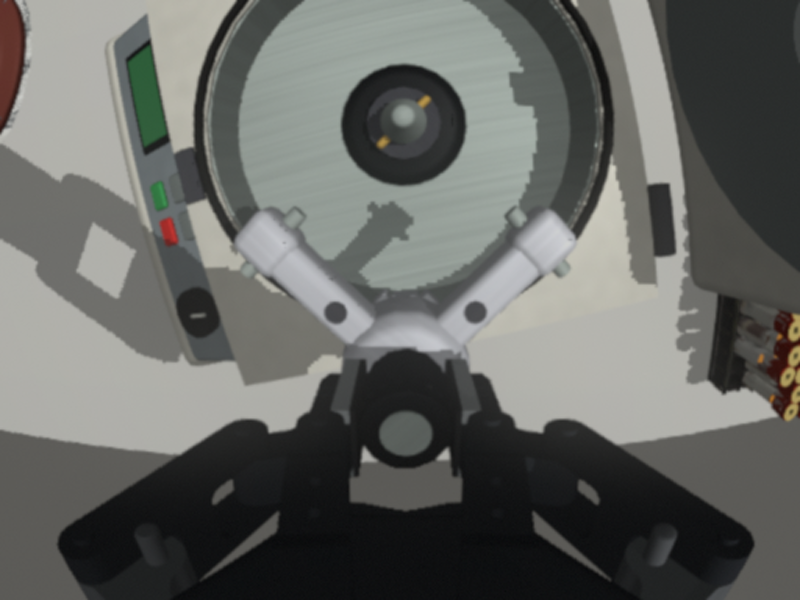

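The view shows the pin ends at (425,101) and (382,143), the spindle tip at (403,115), the arm holes at (336,312) and (475,312), and the arm tips near (265,238) and (543,238).

Run:
```python
from h import *
im,d,P=load("w2");k=.64
A=lambda x,y:((x+.5)*k-.5,(y+.5)*k-.5)
W=lambda x,y,z:onplane("wrist",*A(x,y),z,P)
a,b=W(425,101,.117),W(382,143,.117);print("pin",a,b,(a+b)/2,yaw(b,a),np.linalg.norm(a-b))
print("tip",W(403,115,.1485))
hub=P[0][2]-.0404
L=[W(336,312,hub+.0325),W(265,238,hub+.0325)];Rr=[W(475,312,hub+.0325),W(543,238,hub+.0325)]
print("arms",yaw(*L),yaw(*Rr),L,Rr)
print("knob top",W(405,433,hub+.07))
u,v=map(int,A(403,113));print(pix2w("wrist",u,v,d[v,u],P))
vv,uu=np.mgrid[0:384,0:512];w=pix2w("wrist",uu,vv,d,P)
r=np.hypot(w[...,0]-.503,w[...,1]+.151)
for lo,hi in((.145,.156),(.135,.145),(.125,.135)):
    m=(w[...,2]>lo)&(w[...,2]<hi)&(r<.02)&(d>0)
    if m.sum()>3:print(lo,m.sum(),w[m].mean(0),cv2.minEnclosingCircle((w[m][:,:2]*1000).astype(np.float32)))
```

```text
pin [ 0.51742876 -0.13904131  0.117     ] [ 0.49209372 -0.16280015  0.117     ] [ 0.50476124 -0.15092073  0.117     ] 43.16109805154792 0.034732501625348584
tip [ 0.50472625 -0.15045733  0.1485    ]
arms 130.09695663790407 47.32477257454878 [array([ 0.47966359, -0.22505683,  0.2359038 ]), array([ 0.45702034, -0.19816422,  0.2359038 ])] [array([ 0.52739186, -0.22666209,  0.2359038 ]), array([ 0.5507112 , -0.20136922,  0.2359038 ])]
knob top [ 0.50261734 -0.25016235  0.2734038 ]
[ 0.50418883 -0.14936488  0.14918502]
0.145 215 [ 0.50441215 -0.15080512  0.1476823 ] ((504.470947265625, -150.5438690185547), 6.785281181335449)
0.135 176 [ 0.50438116 -0.15264995  0.13987073] ((504.4171447753906, -150.6824493408203), 9.532510757446289)
0.125 176 [ 0.50497387 -0.15290365  0.12993454] ((504.57275390625, -150.57061767578125), 12.043790817260742)
```

Call:
jog_arm([
  [[1,0,0],[0,0,0],10],
  [[2.5,-0.06,0],[0,0,0],10],
  [[3.6,-0.06,0],[0,0,0],10],
  [[3.95,-0.06,0],[0,0,0],10],
  [[3.95,-0.06,0.8],[0,0,0],10],
  [[3.95,-0.06,1.5],[0,0,0],10],
  [[3.95,-0.06,1.5],[0,0,0],10],
  [[3.95,-0.06,1.5],[0,0,0],10],
])

```text
time: 7.88
tool_pos: [0.5054, -0.1512, 0.2073]
tool_rot: [-0.0, 0.72, 0.694, -0.0]
contact_force: [0.6, -0.2, -6.0]
gripper_width: 0.305
grasp_force: 60.5
```

Run:
```python
from h import *
s=state();P=pose(s);print(P[0],P[1].as_matrix().round(4),s["contact_force"])
im,d,P=shot("top","t3");a=cv2.resize(im[135:250,265:385],(600,575),interpolation=cv2.INTER_CUBIC)
im,d,P=shot("wrist","w3");im2,_,_=shot("scene","s3")
b=np.zeros((600,800,3),np.uint8);b[:300,:400]=cv2.resize(im,(400,300));b[300:,:400]=cv2.resize(im2[120:270,240:440],(400,300));b[:375,400:]=cv2.resize(a,(400,375))
cv2.imwrite("pics/m3.png",b[:,:,::-1])
```

```text
[ 0.50535686 -0.151202    0.20728249] [[ 3.640e-02  9.993e-01 -5.000e-04]
 [ 9.993e-01 -3.640e-02  1.000e-04]
 [ 1.000e-04 -5.000e-04 -1.000e+00]] [ 0.62302334 -0.17042365 -5.96505645]
```

View pics/m3.png

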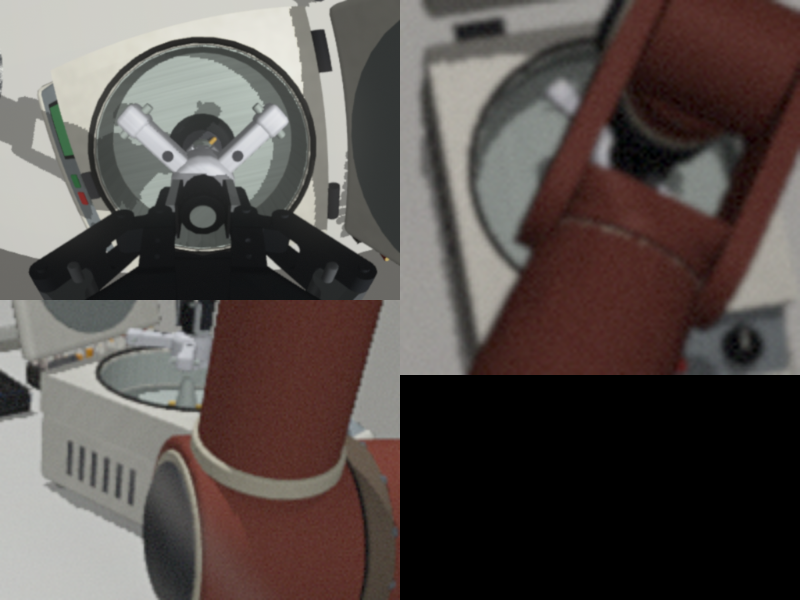

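The rotor is centred over the spindle and the pin is visible in line with the arm at about (212,140). I'll lower it gently.

Call:
jog_arm([
  [[0.03,-0.02,0.3],[0,0,0],10],
  [[0.03,-0.02,0.6],[0,0,0],10],
  [[0.03,-0.02,0.9],[0,0,0],10],
  [[0.03,-0.02,1.2],[0,0,0],10],
  [[0.03,-0.02,1.4],[0,0,0],10],
  [[0.03,-0.02,1.6],[0,0,0],10],
  [[0.03,-0.02,1.75],[0,0,0],10],
  [[0.03,-0.02,1.75],[0,0,0],10],
])

```text
time: 9.02
tool_pos: [0.5048, -0.1498, 0.1636]
tool_rot: [-0.0, 0.72, 0.694, -0.0]
contact_force: [0.2, -0.4, -5.4]
gripper_width: 0.308
grasp_force: 60.5
```

Call:
jog_arm([
  [[0,0,0.1],[0,0,0],10],
  [[0,0,0.2],[0,0,0],10],
  [[0,0,0.25],[0,0,0],10],
  [[0,0,0.3],[0,0,0],10],
  [[0,0,0.35],[0,0,0],10],
  [[0,0,0.4],[0,0,0],10],
  [[0,0,0.4],[0,0,0],10],
  [[0,0,0.4],[0,0,0],10],
])

```text
time: 10.02
tool_pos: [0.505, -0.1499, 0.1539]
tool_rot: [-0.0, 0.72, 0.694, 0.0]
contact_force: [-0.3, 0.4, -5.1]
gripper_width: 0.311
grasp_force: 60.5
```

Call:
jog_arm([
  [[0,0,0.03],[0,0,0],10],
  [[0,0,0.06],[0,0,0],10],
  [[0,0,0.08],[0,0,0],10],
  [[0,0,0.08],[0,0,0],10],
])

```text
time: 10.52
tool_pos: [0.505, -0.1497, 0.1525]
tool_rot: [-0.0, 0.72, 0.694, 0.0]
contact_force: [-2.6, 2.8, 0.1]
gripper_width: 0.308
grasp_force: 61.1
```

Home: the weight has been taken up at hub height 112 mm. Next I'll turn the red arm to the front.

Call:
jog_arm([
  [[0,0,0],[0,0,0.6],10],
  [[0,0,0],[0,0,1.4],10],
  [[0,0,0],[0,0,2.2],10],
  [[0,0,0],[0,0,3],10],
  [[0,0,0],[0,0,3.7],10],
  [[0,0,0],[0,0,4.06],10],
  [[0,0,0],[0,0,4.06],10],
  [[0,0,0],[0,0,4.06],10],
])

```text
time: 11.52
tool_pos: [0.5055, -0.1498, 0.1523]
tool_rot: [0.0, 0.885, 0.466, 0.001]
contact_force: [-0.3, 3.2, -0.4]
gripper_width: 0.31
grasp_force: 61.2
```

Run:
```python
from h import *
s=state();P=pose(s);print(P[0],yaw([0,0],P[1].as_matrix()[:2,0]),s["contact_force"],s["ft_torque"],s["joint_pos"].round(2))
im,d,P=shot("wrist","w4")
cv2.imwrite("pics/w4b.png",cv2.resize(im,(800,600),interpolation=cv2.INTER_CUBIC)[:,:,::-1])
```

```text
[ 0.50546235 -0.14983551  0.15232523] 55.51214343148795 [-0.29777007  3.15093358 -0.39176912] [ 0.69573076  0.00183077 -0.01213222] [-0.43 -0.12  1.92  0.    1.34  0.17]
```

View pics/w4b.png

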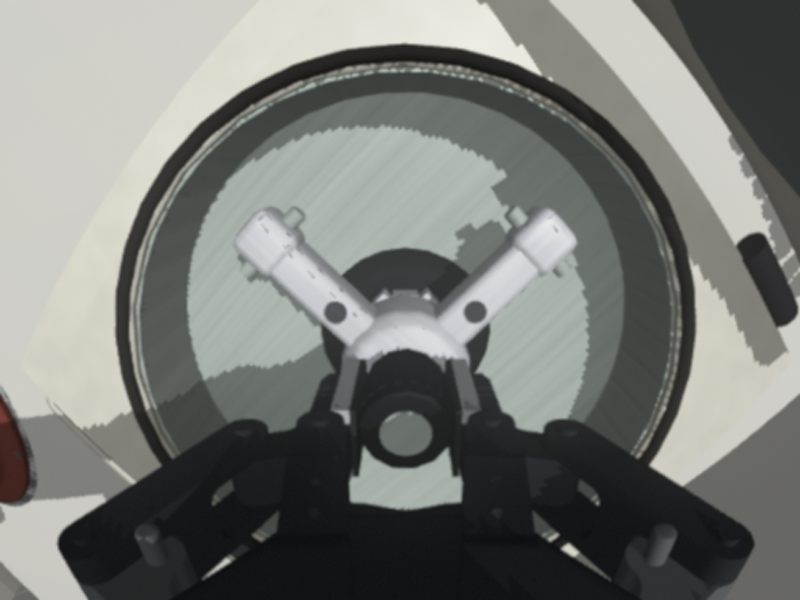

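The view shows the rotor down in the bowl, with its arms unchanged relative to the gripper (tips near (265,238) and (545,238)) and the pin covered. I'll rock it now.

Call:
jog_arm([
  [[0,0,0],[0,0,-0.6],10],
  [[0,0,0],[0,0,-1.5],10],
  [[0,0,0],[0,0,-2.5],10],
  [[0,0,0],[0,0,-3.5],10],
  [[0,0,0],[0,0,-4.5],10],
  [[0,0,0],[0,0,-5],10],
  [[0,0,0],[0,0,-5],10],
  [[0,0,0],[0,0,-5],10],
])

```text
time: 12.58
tool_pos: [0.5049, -0.1497, 0.1523]
tool_rot: [-0.0, 0.673, 0.74, 0.0]
contact_force: [-3.1, 4.3, 1.4]
gripper_width: 0.306
grasp_force: 61.5
```

Call:
jog_arm([
  [[0,0,0],[0,0,0.6],10],
  [[0,0,0],[0,0,1.5],10],
  [[0,0,0],[0,0,2.5],10],
  [[0,0,0],[0,0,3.5],10],
  [[0,0,0],[0,0,4.5],10],
  [[0,0,0],[0,0,5],10],
  [[0,0,0],[0,0,5],10],
  [[0,0,0],[0,0,5],10],
])

```text
time: 13.58
tool_pos: [0.5054, -0.1498, 0.1523]
tool_rot: [0.0, 0.885, 0.466, 0.001]
contact_force: [0.8, 3.8, 0.8]
gripper_width: 0.308
grasp_force: 61.4
```

Call:
jog_arm([
  [[0,0,0],[0,0,0],35],
  [[0,0,0],[0,0,0],40],
  [[0,0,0],[0,0,0],50],
  [[0,0,0],[0,0,0],60],
  [[0,0,0],[0,0,0],60],
  [[0,0,-0.3],[0,0,0],60],
  [[0,0,-1],[0,0,0],60],
  [[0,0,-2],[0,0,0],60],
])

```text
time: 14.58
tool_pos: [0.5049, -0.1499, 0.2031]
tool_rot: [-0.0, 0.885, 0.465, -0.0]
contact_force: [1.2, 0.3, -0.2]
gripper_width: 0.598
grasp_force: 0.0
```

Call:
jog_arm([
  [[-0.5,0,-1.5],[0,0,0],60],
  [[-2,0,-3],[0,0,0],60],
  [[-3.5,0,-4],[0,0,0],60],
  [[-4,0,-4],[0,0,0],60],
  [[-4,0,-4],[0,0,0],60],
  [[-4,0,-4],[0,0,0],60],
])

```text
time: 15.32
tool_pos: [0.4482, -0.2313, 0.3003]
tool_rot: [-0.001, 0.885, 0.466, -0.0]
contact_force: [0.9, 0.0, 0.2]
gripper_width: 0.595
grasp_force: 0.0
```

Run:
```python
from h import *
im,d,P=shot("wrist","w5");print(P[0],state()["contact_force"])
cv2.imwrite("pics/w5b.png",cv2.resize(im,(800,600),interpolation=cv2.INTER_CUBIC)[:,:,::-1])
print(w2pix("wrist",[.5047,-.1507,.182],P)/.64)
```

```text
[ 0.44823197 -0.23125772  0.30034632] [-0.82055026 -0.0871183   0.19455952]
[407.84475039 118.64937059]
```

View pics/w5b.png

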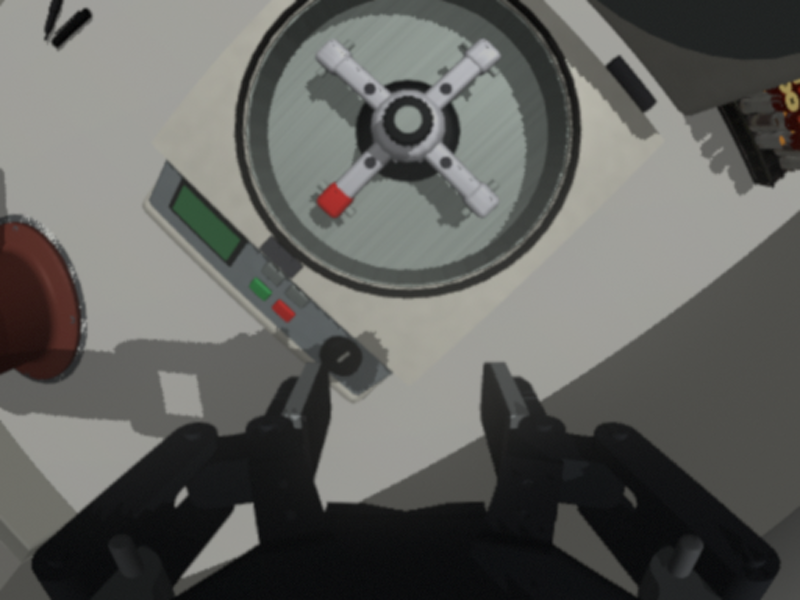

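The view shows the red arm at (334,201) pointing at the panel, with its top edge from (168,163) to (390,374). The knob top is at (407,119). I'll check yaw and height.

Run:
```python
from h import *
im,d,P=load("w5");k=.64
A=lambda x,y:((x+.5)*k-.5,(y+.5)*k-.5)
W=lambda x,y,z:onplane("wrist",*A(x,y),z,P)
z=.14
print("red",yaw(W(483,55,z),W(334,201,z)),"other",yaw(W(483,201,z),W(334,57,z)))
print("panel",yaw(W(168,163,.15),W(390,374,.15)))
v,u=np.mgrid[0:384,0:512];w=pix2w("wrist",u,v,d,P)
r=np.hypot(w[...,0]-.5047,w[...,1]+.1507)
m=(r<.006)&(d>0);print("knob top z",np.median(w[m][:,2]))
m=(r>.04)&(r<.07)&(w[...,2]>.13)&(w[...,2]<.16);print("arm top z",np.median(w[m][:,2]))
m=(abs(w[...,2]-.15)<.005)&(r>.12)&(r<.18);print("deck",np.median(w[m][:,2]))
```

```text
red -169.2516600059612 other 100.8033536231156
panel -79.47476860056274
knob top z 0.1828176580633831
arm top z 0.143892315103726
deck 0.1501514759530156
```

```bash
python3 -c "
from plant import *
print(job_done())"
```

```text
the job is handed in; nothing more can be done
None
```

The rotor is home on the drive pin, and I turned it to the front, rocked it about 40° and brought it back; the red arm measures within about 1° of the front, and the job is handed in.

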